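# Sweep the mould nuts into the catch tray

### The job

A mould has been opened and its three dark steel flange nuts are left lying about the bench: sweep them with the fingertips along the bench through the open front of the blue catch tray, until all three lie completely inside it. Only push them: do not pick any up or turn one over, they stay flat on the bench all the way. Leave the white tub, the red cup and the jar where they stand, and finish with the arm clear.

Things in the scene. Friction and masses are not known exactly. Their poses are not given: they have to be found in the camera images.
- tray: blue catch tray fixed to the bench, left or right, turned up to 0.3 rad. Walls 5 mm thick, 28 mm high; open front without lip, floor flush with the bench. Origin: centre of the floor, on the bench; own x points from the open front to the back wall. Front edge at own x = -55 mm, back wall's inner face at x = +55, side walls' inner faces at own y = -90 and +90 (110 x 180 mm inside)
- nut_a: one of three identical dark steel flange nuts lying flat on the bench: round flange 36 mm across and 5 mm thick at the bottom, hexagon 26 mm across flats above it, 16 mm high in all, about 60 g, slides when pushed from the side; origin at the centre of its underside, z up
- nut_b: one of three identical dark steel flange nuts lying flat on the bench: round flange 36 mm across and 5 mm thick at the bottom, hexagon 26 mm across flats above it, 16 mm high in all, about 60 g, slides when pushed from the side; origin at the centre of its underside, z up
- nut_c: one of three identical dark steel flange nuts lying flat on the bench: round flange 36 mm across and 5 mm thick at the bottom, hexagon 26 mm across flats above it, 16 mm high in all, about 60 g, slides when pushed from the side; origin at the centre of its underside, z up
- tub: white round open tub, 110 mm across at the rim, 70 mm high, loose, not to be moved; origin at the centre of its underside
- cup: red round open cup, 60 mm across at the rim, 65 mm high, loose, not to be moved; origin at the centre of its underside
- jar: amber jar with black lid, 56 mm across, 70 mm high, loose, not to be moved; origin at the centre of its underside

How it is judged:
By the outcome, as a careful person would: the job done as asked, in the order asked, and still so for the second after the job is handed in, with the robot touching nothing.
It also fails if it takes over 72 s, if anything falls off the work surface, if the arm or the gripper's body presses on something with over 40 N, if the wrist force passes 120 N, or if a joint passes its speed limit or range.

### The arm

A 6-joint arm with a two-finger parallel gripper is mounted at the origin on the work surface. World frame = base frame: x ahead of the robot, y to its left, z up, the work surface at z = 0. Lengths are in mm, angles in rad, forces in N, time in s.
With the tool pointing down it reaches from about 400 to 825 mm from the base axis. Payload 7 kg.
Tool frame: the origin (TCP) lies at the very end of the fingers, on their centre line; the grasp point (between the pads) lies 19 mm behind it; z points along the fingers, y is the line along which they close (so a half turn about z gives the same grasp; the last joint's range is limited). The gripper opens to 88 mm and grips with 3 to 60 N. Pads are 19 mm wide; open, the fingers measure 130 mm over their backs; the gripper's body (78 mm by 193 mm) begins 47 mm behind the grasp point.
Start: joints at [1.469, 0.359, 0.012, 0, -1.224, -0.288], TCP at [256.509, 624.338, 226.561] pointing down, gripper open.
Joint ranges: [-3.07, 3.07], [-1.43, 2.12], [-1.02, 1.25], [-3.03, 1.67], [-3.05, -0], [-3.03, 3.03]. Speed limits (rad/s): [2.39, 2.39, 3.01, 3.14, 3.14, 3.14].

### API

Orientations are given as a unit quaternion [x, y, z, w].
In Python, from plant import bot gives the robot as it stands. Calls block until the motion is done:
- bot.move_ptp(position, orientation): joint-space move of the TCP to a pose.
- bot.line_to(position, velocity=150, ori=None): straight line of the TCP; ori=None keeps the orientation; velocity is the mean speed in mm/s.
- bot.move_joints(angles): joint-space move.
- bot.move_gripper(opening, force=None): finger opening in mm; force is the grip in N (None keeps the last); returns when the fingers have stopped.
- bot.pause(seconds).
- bot.solve_ik(position, orientation): joint angles nearest the present ones, or None.
- bot.read_state(): the state.
- bot.camera(name): name is "scene" or "top"; returns the picture (384x512x3 uint8, red, green, blue); there is no depth.
- bot.get_calibration(name): a dict with "fx", "fy", "cx", "cy" (pixels), "view" (4x4, takes a point from world to camera coordinates). Camera axes: x right, y up, looking along -z (the intrinsics and any distortion apply to the point x, -y, -z); pixel columns grow to the right and rows downward; lengths in mm; the calibration is good to about 2 mm. A picture is of the moment at which its call begins. get_calibration takes no time and is no camera call.
A pose or a line that the arm cannot do raises bot.Unreachable and nothing moves.
- bot.close_job(): hands the job in; it is judged then, once.
The state is a dict: "t": time; "joint_pos": joint angles; "qvel": joint speeds; "tau": joint torques, N m; "tcp_pos": TCP position; "eef_rot": TCP orientation; "contact_force": force on the tool from outside, world axes, zero at the start; "moment": the same for the moment, N m; "width": finger opening in mm; "finger_force": force on a finger pad.
Only numpy, scipy, OpenCV 4.12 (cv2) and the standard library are available. Lean on these libraries where they do the work, as an engineer would, in place of code of your own. Each camera call takes 0.05 s, during which the arm holds its last target. There are 200 camera calls.

## Working session

There is one attempt and no reset: what is moved stays moved. The work goes in short steps, each a Python script; the robot and the scene stay as the last script left them, time stands still between calls to the robot, and variables do not carry over. Pictures are saved under pics/ and viewed, at most 10 in all, crops included, and the job is handed in when it is done.

```bash
mkdir -p pics; ls; python3 - <<'E'
from plant import bot
import cv2
for n in("scene","top"):
    cv2.imwrite(f"pics/{n}0.png",bot.camera(n)[:,:,::-1]); print(bot.get_calibration(n))
s=bot.read_state();print(s['t'],s['tcp_pos'],s['eef_rot'],s['width'])
E
```

```text
pics
{'fx': 428.73561818596517, 'fy': 428.73561818596517, 'cx': 258.60192980295045, 'cy': 192.894311425447, 'view': array([[ 3.19378622e-01,  9.47528253e-01,  1.36932619e-02,
        -1.89835004e+02],
       [-6.88373821e-01,  2.22047444e-01,  6.90533428e-01,
         3.52292061e+02],
       [ 6.51259379e-01, -2.29967697e-01,  7.23170851e-01,
        -1.51872770e+03],
       [ 0.00000000e+00,  0.00000000e+00,  0.00000000e+00,
         1.00000000e+00]])}
{'fx': 453.7835675286516, 'fy': 453.7835675286516, 'cx': 254.82706828372443, 'cy': 189.0892127692924, 'view': array([[-1.86408718e-02, -9.99592998e-01,  2.15952806e-02,
         8.40879029e+00],
       [ 9.87208622e-01, -1.49807416e-02,  1.58728428e-01,
        -5.58422634e+02],
       [-1.58340312e-01,  2.42778835e-02,  9.87086080e-01,
        -8.45816931e+02],
       [ 0.00000000e+00,  0.00000000e+00,  0.00000000e+00,
         1.00000000e+00]])}
0.1 [256.34603443 623.94217979 225.69422048] [ 9.81056377e-01 -1.93720934e-01 -9.21668974e-05  7.59447599e-04] 88.23497025017045
```

View pics/top0.png

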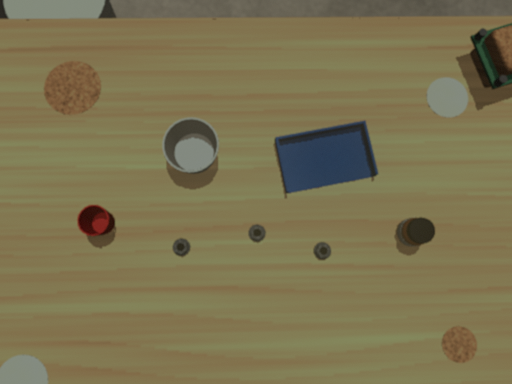

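View pics/scene0.png

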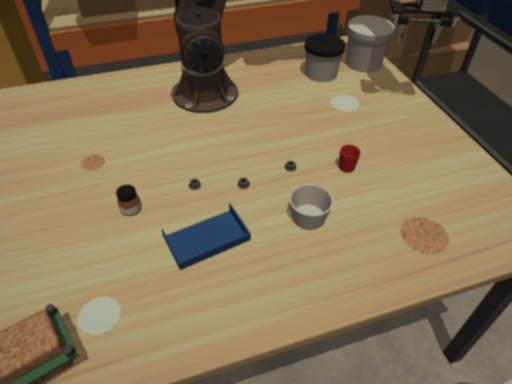

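The top view shows the nuts at about (181,247), (257,233) and (323,250). The tray is at (325,158) with its open front facing the robot. The tub is at (191,147), the cup at (95,221) and the jar at (419,231). The scene view confirms this layout.

```bash
cat > v.py <<'E'
import numpy as np, cv2
from plant import bot
def ray(n,px):
    c=bot.get_calibration(n);V=c['view'];R=V[:3,:3];o=-R.T@V[:3,3]
    return o,R.T@np.array([(px[0]-c['cx'])/c['fx'],-(px[1]-c['cy'])/c['fy'],-1])
def onz(n,px,z):
    o,d=ray(n,px);return (o+d*(z-o[2])/d[2])[:2]
def tri(a,b):
    (o,d),(p,e)=ray("top",a),ray("scene",b)
    s=np.linalg.lstsq(np.c_[d,-e],p-o,rcond=None)[0]
    P,Q=o+d*s[0],p+e*s[1];return (P+Q)/2,np.linalg.norm(P-Q)
def blobs(mask,lo,hi):
    n,l,st,ce=cv2.connectedComponentsWithStats(mask.astype(np.uint8))
    return [(st[i],ce[i],l==i) for i in range(1,n) if lo<=st[i,4]<=hi]
def dark(im):
    h=cv2.cvtColor(im,cv2.COLOR_RGB2HSV);return (h[...,2]<95)&(h[...,1]<110)
def blue(im):
    i=im.astype(int);return (i[...,2]-i[...,0]>25)&(i[...,2]>i[...,1]+10)
E
python3 - <<'E'
from v import *
np.set_printoptions(precision=1,suppress=True)
T=bot.camera("top");S=bot.camera("scene")
print(T[240:256,181],S[184,186:204])
N={}
for n,im in(("top",T),("scene",S)):
    m=dark(im); m[:100]=0
    N[n]=[(b[0],b[1]) for b in blobs(m,30,500)]
    print(n,[(list(s),c,onz(n,c,6)) for s,c in N[n]])
    for s,c,mm in blobs(blue(im),1000,20000):
        r=cv2.minAreaRect(np.argwhere(mm)[:,::-1].astype(np.float32));
        ct=max(cv2.findContours(mm.astype(np.uint8),0,2)[0],key=cv2.contourArea)
        ap=cv2.approxPolyDP(ct,3,True)[:,0]
        print("tray",list(s));[print(p,onz(n,p,0),onz(n,p,28)) for p in ap]
big=lambda im,b:cv2.resize(im[b[1]:b[3],b[0]:b[2]],None,fx=4,fy=4,interpolation=cv2.INTER_CUBIC)[:,:,::-1]
cv2.imwrite("pics/c1.png",np.vstack([big(T,(270,115,385,200)),np.pad(big(S,(160,195,260,270)),((0,0),(0,60),(0,0)))])[:, :])
cv2.imwrite("pics/c2.png",np.hstack([big(T,(160,215,345,270)),]))
E
```

```text
[[67 66 57]
 [73 71 61]
 [70 68 59]
 [57 56 44]
 [45 43 30]
 [43 39 24]
 [44 40 28]
 [43 40 26]
 [43 39 25]
 [44 42 29]
 [53 50 40]
 [68 67 56]
 [76 75 66]
 [68 68 58]
 [56 54 44]
 [62 57 41]] [[174 159 116]
 [166 151 110]
 [132 120  89]
 [ 86  80  63]
 [ 61  59  52]
 [ 60  57  52]
 [ 63  61  55]
 [ 68  65  59]
 [ 65  62  56]
 [ 64  62  56]
 [ 66  62  57]
 [ 63  60  55]
 [ 54  52  47]
 [ 63  60  52]
 [105  95  75]
 [152 137  99]
 [170 153 110]
 [173 156 113]]
top [([np.int32(396), np.int32(219), np.int32(23), np.int32(28), np.int32(157)], array([402.7, 234.6]), array([ 466.6, -300.4])), ([np.int32(249), np.int32(225), np.int32(16), np.int32(17), np.int32(225)], array([256.5, 232.9]), array([475.1,  -3.7])), ([np.int32(173), np.int32(239), np.int32(17), np.int32(18), np.int32(239)], array([181., 247.]), array([449.6, 147.8])), ([np.int32(314), np.int32(242), np.int32(17), np.int32(18), np.int32(235)], array([321.9, 250.7]), array([ 437.3, -134.6]))]
tray [np.int32(276), np.int32(122), np.int32(101), np.int32(70), np.int32(4206)]
[364 122] [ 706.3 -236.6] [ 697.6 -228.8]
[276 138] [673
[... 995 characters left out ...]
185.6])), ([np.int32(135), np.int32(200), np.int32(6), np.int32(14), np.int32(35)], array([138.2, 206.3]), array([ 473.7, -296.5])), ([np.int32(290), np.int32(206), np.int32(37), np.int32(22), np.int32(353)], array([306.4, 219.8]), array([655.1, 110.5])), ([np.int32(163), np.int32(233), np.int32(87), np.int32(36), np.int32(122)], array([200.9, 252.9]), array([ 672.6, -173.6]))]
tray [np.int32(163), np.int32(206), np.int32(87), np.int32(62), np.int32(2616)]
[231 206] [543.2 -61. ] [567.7 -67. ]
[228 212] [561.3 -74.4] [585.2 -80.1]
[166 236] [ 590.4 -244.4] [ 613.3 -244.5]
[163 232] [ 575.3 -249.3] [ 598.7 -249.3]
[180 267] [ 692.6 -229.5] [ 712.2 -230.1]
[249 238] [661.  -47.9] [681.6 -54.4]
```

```bash
python3 -c "
import cv2
a=cv2.imread('pics/c1.png');print(a.shape);b=cv2.imread('pics/c2.png');print(b.shape)
import numpy as np
cv2.imwrite('pics/c1.png',cv2.resize(a,None,fx=.9,fy=.9)[:600])"
```

```text
(640, 460, 3)
(220, 740, 3)
```

View pics/c1.png

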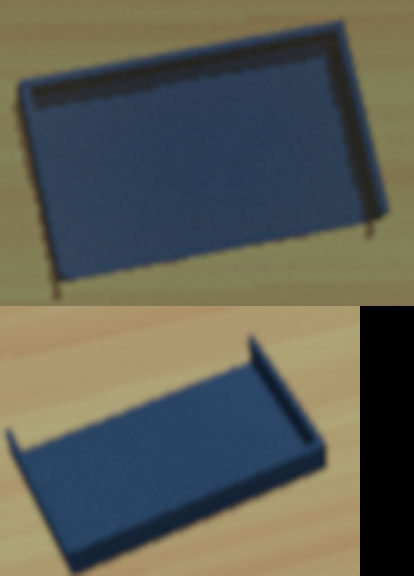

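The three nuts agree between the two views to about 2 mm at z≈6. The tray centre comes out at about (630,-149) with yaw 0.17 and its back edge about 185 mm long (190 expected), so it is usable. I'll cradle each nut between two slightly open fingertips and push. Order: C, then B, then A.

```bash
cat > h.py <<'E'
from v import *
from scipy.spatial.transform import Rotation as Ro
TC=np.array([630,-149.]);a=.17;M=np.array([[np.cos(a),-np.sin(a)],[np.sin(a),np.cos(a)]])
W=lambda *p:TC+M@np.array(p,float)      # tray -> world
OWN=lambda p:M.T@(np.asarray(p)-TC)
AH=16.1+9.5                              # nut centre ahead of TCP when cradled (gap 16, pads 19 wide)
def quat(psi):
    c,s=np.cos(psi),np.sin(psi)
    return Ro.from_matrix(np.array([[c,s,0],[s,-c,0],[0,0,-1]])).as_quat()
def push(p,g,v=90,z=3,run=18,zu=90):
    """push nut from p to g, both world xy, then back off and up"""
    p,g=np.array(p,float),np.array(g,float);u=(g-p)/np.linalg.norm(g-p)
    s=p-u*(AH+run);e=g-u*AH;b=e-u*30
    c=[]
    for k in(0,np.pi):
        q=quat(np.arctan2(u[1],u[0])+k);j=bot.solve_ik([*s,zu],q)
        if j is not None:c.append((abs(j[5]),k,q))
    q=min(c,key=lambda x:x[0])[2]
    bot.move_ptp([*s,zu],q);bot.line_to([*s,z],120)
    print("down",bot.read_state()['tcp_pos'].round(1),bot.read_state()['contact_force'].round(1))
    bot.line_to([*e,z],v)
    r=bot.read_state();print("end",r['tcp_pos'].round(1),r['contact_force'].round(1),"t",round(r['t'],1))
    bot.line_to([*b,z],120);bot.line_to([*b,zu],200)
def nuts():
    """nuts by triangulating dark blobs of nut size in both views"""
    T,S=bot.camera("top"),bot.camera("scene")
    t=[b[1] for b in blobs(dark(T),120,330) if max(b[0][2:4])<24]
    s=[b[1] for b in blobs(dark(S),40,140) if max(b[0][2:4])<18]
    for x in t:
        for y in s:
            P,d=tri(x,y)
            if d<6 and -3<P[2]<20: print("nut",P.round(1),"gap",d.round(1),"own",OWN(P[:2]).round(1),"px",x.round())
E
python3 - <<'E'
from h import *
nuts()
for n,px,z in(("tub",(191,140),70),("cup",(94,220),65),("jar",(420,231),70)):print(n,onz("top",px,z).round())
bot.move_gripper(16)
push((437.5,-136),W(15,-50))
print(bot.read_state()['width'])
nuts()
cv2.imwrite("pics/t1.png",bot.camera("top")[:,:,::-1])
E
```

```text
nut [474.8  -4.8   5.4] gap 2.2 own [-128.6  168.4] px [256. 233.]
nut [449.4 147.1   5.2] gap 1.6 own [-127.9  322.4] px [181. 247.]
nut [ 437.  -135.9    4.9] gap 2.3 own [-188.    45.6] px [322. 251.]
tub [652. 121.]
cup [501. 303.]
jar [ 469. -311.]
down [ 395.9 -124.3    3.3] [-0.3  0.8  1. ]
end [ 628.4 -188.9    3.1] [-0.2  0.3 -1. ] t 8.0
15.9459173162441
```

View pics/t1.png

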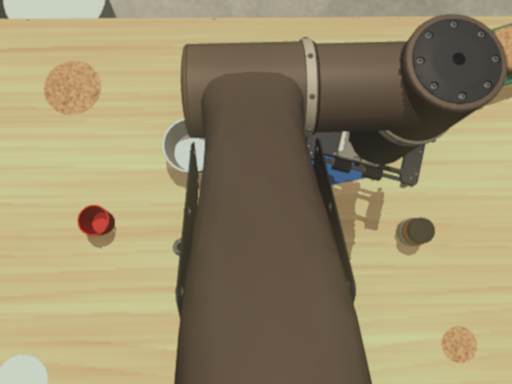

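The arm covers the view. I'll push B to its waypoint, then swing the arm aside and look.

```bash
python3 - <<'E'
from h import *
push((475,-5),W(-120,15))
bot.move_joints([1.469,.359,.012,0,-1.224,-.288])
nuts()
cv2.imwrite("pics/t2.png",bot.camera("top")[:,:,::-1]);print(bot.read_state()['t'])
E
```

```text
down [465.7  37.5   3.4] [0.2 1.  0.3]
end [ 503.5 -129.3    3. ] [-1.3 -0.3  0.9] t 13.4
nut [ 508.2 -153.8    4. ] gap 2.2 own [-120.9   15.9] px [329. 215.]
nut [449.4 147.1   5.5] gap 1.5 own [-127.9  322.4] px [181. 247.]
17.3083
```

View pics/t2.png

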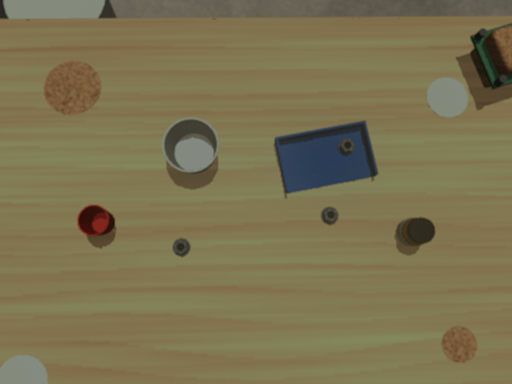

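Nut C is in the tray at (347,146), and B is at its waypoint (329,215) within about 1 mm. Next I push B in, then A in two legs, and look.

```bash
python3 - <<'E'
from h import *
push((508.2,-153.8),W(15,0))
push((449.4,147.1),W(-165,46))
push(W(-165,46),W(15,47))
bot.move_joints([1.469,.359,.012,0,-1.224,-.288]);bot.pause(.3)
T=bot.camera("top")
for px in [(347,146)]: print(onz("top",px,8),OWN(onz("top",px,8)))
cv2.imwrite("pics/t3.png",T[:,:,::-1])
cv2.imwrite("pics/t3c.png",cv2.resize(T[110:270,60:445,::-1],None,fx=2,fy=2));print(bot.read_state()['t'])
E
```

```text
down [ 465.1 -156.1    3.4] [-0.  -0.4  0.4]
end [ 619.  -147.8    3.1] [ 1.  -0.6 -0.5] t 22.9
down [448.2 190.9   3.4] [ 0.  -0.5 -0.3]
end [ 458.7 -105.9    3. ] [ 0.4  0.7 -0.6] t 30.2
down [ 417.1 -139.1    3.3] [-0.5 -0.4  1.3]
end [ 611.5 -104.7    3.1] [-0.5 -0.  -0.4] t 35.6
[ 652.38977575 -195.8062757 ] [ 14.14822624 -49.91950718]
39.8333
```

View pics/t3c.png

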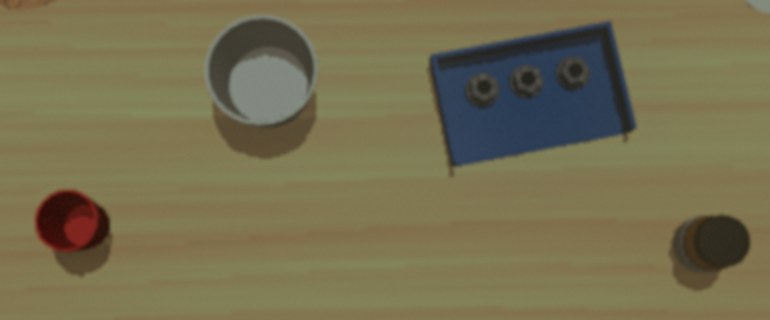

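All three nuts lie inside the tray, at crop (483,89), (527,80) and (574,71). The tub, cup and jar stand where they were, and the arm is clear.

```bash
python3 -c "
from plant import bot
print(bot.close_job())"
```

```text
the job is handed in; nothing more can be done
None
```

All three flange nuts were pushed flat along the bench into the blue tray and lie fully inside it; the tub, cup and jar are where they stood, the arm is clear, and the job was handed in at about 40 s.

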